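Blow out the battery blow gun in its service stand

ROBOT

A 7-joint arm with a two-finger parallel gripper is mounted at the origin on a cart in front of the work surface, level with it; the furniture and walls round the work are solid. World frame = base frame: x ahead of the robot, y to its left, z up, the work surface at z = 0. Lengths are in m, angles in rad, forces in N, time in s.
With the tool pointing down it reaches from about 0.425 to 0.875 m from the base axis. Payload 4.7 kg.
Tool frame: the origin (TCP) lies midway between the tips of the shut fingers; the grasp point (between the pads) lies behind it (manip.hold_point_z is the z of the grasp point in the tool frame, in m); z points along the fingers, y is the line along which they close (so a half turn about z gives the same grasp; the last joint's range is limited). The gripper opens to 85 mm and grips with 20 to 120 N. Pads are 22 mm wide; open, the fingers measure 114 mm over their backs; the gripper's body (76 mm by 85 mm) begins 54 mm behind the grasp point. The pads swing forward as they close: fully open they stand 13 mm farther back than shut.
Start: joints at [1.139, 0.321, -0.07, 1.45, 0.023, 1.371, -0.057], TCP at [0.28, -0.587, 0.231] pointing down, gripper open.
Joint ranges: [-2.86, 2.86], [-0.3, 2.09], [-1.38, 1.24], [0.06, 2.45], [-1.56, 4.7], [0.09, 2.05], [-2.69, 2.69]. Speed limits (rad/s): [2.57, 2.57, 3.14, 3.14, 3.14, 3.14, 3.14].

INTERFACE

Orientations are given as a unit quaternion [w, x, y, z].
In Python, from plant import manip gives the robot as it stands.
- The arm moves only by the tool drive_tool, never from a script. Its argument "targets" is a list of rows, each a list of 3 entries, a list of its own where there are three numbers: the shift along the tool's x, y, z in cm, then the turn, a rotation vector about the tool's x, y, z in degrees, then the closure, from 0 (fully open) to 1 (shut). In form: [[[dx, dy, dz], [wx, wy, wz], gripper], ...]. A call has 1 to 12 rows; each row shifts and turns the commanded pose from where the row before left it, along the tool's axes as they then stand; what a row does not reach is not made up. A row lasts 1/12 s, in which the tool goes at most 41.7 mm and 7.16 degrees, less where a joint would pass 70% of its speed; a pose out of reach is approached as far as the arm can. A call with a gripper value outside its range is refused whole. The fingers move at their own pace and stop on an object; "force" is the grip in N (left out, the last holds). Time passes only in rows, so rows that do not move let the fingers close. It gives the time, the measured TCP pose, the force, the opening and the grip force at its end, in the units of the state.
- manip.read_state(): the state, without advancing time (a new reading comes with each control period).
- manip.get_image(name): name is "scene" or "side" or "wrist"; returns a dict with "pixels" (480x640x3 uint8, blue, green, red), "z_map" (480x640 float32, m along the optical axis (not along the pixel's ray), 0 where there is no reading), "intrinsics" (3x3 intrinsics, pixels), "pose" (4x4, takes a point from camera to world coordinates); the wrist camera has in their place "hand_eye" (4x4, takes a point from camera to tool coordinates, whose origin is the TCP and whose axes are the flange's). Camera axes: x right, y up, looking along -z (the intrinsics and any distortion apply to the point x, -y, -z); pixel columns grow to the right and rows downward; lengths in m; the calibration is good to about 2 mm. A picture is of the moment at which its call begins: read the wrist's pose just before it.
- manip.job_done(): hands the job in; it is judged then, once.
The state is a dict: "t": time; "joints": joint angles; "dq": joint speeds; "effort": joint torques, N m; "position": TCP position; "ee_rot": TCP orientation; "ft_force": force on the tool from outside, world axes, zero at the start; "moment": the same for the moment, N m; "gripper_width": opening from 0.0 (shut) to 1.0 (fully open); "grip_force": force on a finger pad.
Only numpy, scipy, OpenCV 4.12 (cv2) and the standard library are available. Lean on these libraries where they do the work, as an engineer would, in place of code of your own. Each camera call takes 0.05 s, during which the arm holds its last target. There are 200 camera calls.

TASK

Take the blow gun off its foam pad, lay it on its side between the saddles of the service stand with the nozzle facing the silencer, and let go. Then press the stand's priming plunger down to its stop, and after that squeeze the gun's trigger past its first pressure point all the way through the second stage and hold it for about two seconds with the gun still in the stand. Finally carry the gun back, lay it flat on the foam pad and let go; do not pull the trigger into its second stage anywhere but in the stand, and leave the timer and the marker where they are.

Things in the scene. Friction and masses are not known exactly. Their poses are not given: they have to be found in the camera images.
- gun: Blow gun, pistol shape, 200 x 141 x 40 mm, about 0.25 kg, loose, always on its side. Origin: underside, on the barrel's centre line. x to the nozzle, handle to -y, z up. Grey barrel: x -95..65, y -18..18, z 0..40 mm; cone nozzle x 65..105, axis z 20. Black handle: x -70..-42, y -14..-110, z 3..37; black foot x -73..-27, y -105..-123, z 0..40. The grey trigger stands in front (+x) of the handle.
- gun_grip (a point): Where to take the gun to carry it: on the barrel, 36 mm wide (gun's y), 40 mm tall. On the centre line 12 mm ahead of the gun's origin, 25 mm above its underside; axes as the gun's. The barrel is free of trigger and saddles for 28 mm either way along it.
- gun_nozzle (a point): Centre of the nozzle's open end, 105 mm ahead of the gun's origin on the barrel axis, 20 mm above the underside; axes as the gun's.
- gun_squeeze (a point): Where to squeeze: half-way between the back of the handle and the front of the released trigger, 20 mm above the gun's underside (mid-thickness), at the middle of the trigger's length; axes as the gun's. Squeeze along gun x: handle plus trigger measure 52 mm released (26 either way), 40 mm fully pulled. Handle 34 mm, trigger 26 mm thick (z); trigger 60 mm long (y).
- trigger_first (a joint): Travel of the trigger's soft first stage, m: 0 released, 0.006 at the pressure point. Spring force 1.5 to 3 N.
- trigger_second (a joint): Travel of the trigger's second stage, m: stays 0 until the squeeze exceeds about 8 N, 0.006 fully pulled (about 12 N). The trigger springs back when let go. Both stages add up to 12 mm toward the handle. Blowing counts above 0.004.
- stand_seat (a point): Where gun_grip lies when the gun is seated in the fixed stand: on the centre line, 25 mm above the base plate on which the gun rests (plate top 20 mm above the bench). x toward the silencer, handle side -y. Saddle cheeks 96 mm behind and 36 mm ahead, 16 mm long, 27 mm high, 44 mm apart (4 mm play a side). Play along x -8 to +11 mm. The plate ends 26 mm to -y; a 16 mm wide arm under the handle carries the gun's foot.
- silencer_mouth (a point): Centre of the round mouth of the silencer, a grey block 34 x 56 x 52 mm at the end of the stand; 40 mm above the bench; the nozzle's end stays about 11 mm off it when seated. Axes as stand_seat.
- plunger_top (a point): Top centre of the priming plunger's head, a white mushroom head 40 mm across on a grey round pot at the stand's +y side, 62 mm behind stand_seat and 64 mm to its +y; 72 mm above the bench when up. Pressed straight down.
- plunger (a joint): Plunger stroke, m: 0 up, 0.012 at its stop. Spring 3.5 N at the start, 7.7 N at the stop; it comes up again by itself.
- pad_spot (a point): Centre of the top of the fixed white foam pad, 224 (x) x 182 mm (y), top 24 mm above the bench. At the start the gun lies on it, its x within 0.15 rad of the pad's, gun_grip about 7 mm to +x and 48 mm to +y of this point. At the end the gun lies there again or anywhere near, with gun_grip at least 15 mm inside the pad's edges.
- timer: Bystander: a white countdown timer, 66 x 66 x 19 mm, loose, between stand and pad. Origin under its centre.
- marker: Bystander: a laboratory marker, 135 mm long (its y), 13 mm thick, loose, between stand and pad, nearer the robot than the timer. Origin under its centre.

How it is judged:
On the way, in this order (a step that is already met when the one before it is completed fails the run):
1. the gun lies seated in the stand, nozzle facing the silencer, and is let go (horizontal distance between gun_nozzle and silencer_mouth below 0.028 m and x of gun_grip in the frame of stand_seat between -0.018 and 0.018 m and y of gun_grip in the frame of stand_seat between -0.008 and 0.008 m and z of gun_grip in the frame of stand_seat between -0.006 and 0.006 m and angle between gun's own z axis and vertical below 0.1 rad and contact force between the fingers and gun below 0.2 N and linear speed of gun below 0.02 m/s), for 0.2 s.
2. the plunger is pressed down to its stop while the gun lies in the stand (horizontal distance between gun_nozzle and silencer_mouth below 0.028 m and x of gun_grip in the frame of stand_seat between -0.018 and 0.018 m and y of gun_grip in the frame of stand_seat between -0.008 and 0.008 m and z of gun_grip in the frame of stand_seat between -0.006 and 0.006 m and angle between gun's own z axis and vertical below 0.1 rad and value of joint plunger above 0.0105 m), for 0.1 s.
3. the trigger is held in its second stage for a second, the gun still in the stand (horizontal distance between gun_nozzle and silencer_mouth below 0.028 m and x of gun_grip in the frame of stand_seat between -0.018 and 0.018 m and y of gun_grip in the frame of stand_seat between -0.008 and 0.008 m and z of gun_grip in the frame of stand_seat between -0.006 and 0.006 m and angle between gun's own z axis and vertical below 0.1 rad and value of joint trigger_second above 0.004 m), for 1 s.
At the end, for the whole second after the job is handed in: The gun lies flat (within 0.1 rad) and at rest on the foam pad, gun_grip at least 15 mm inside the pad's edges and 25 mm (+-6) above its top, let go; the trigger and the plunger are sprung back (x of gun_grip in the frame of pad_spot between -0.097 and 0.097 m and y of gun_grip in the frame of pad_spot between -0.076 and 0.076 m and z of gun_grip in the frame of pad_spot between 0.019 and 0.031 m and angle between gun's own z axis and vertical below 0.1 rad and linear speed of gun below 0.02 m/s and contact force between the fingers and gun below 0.2 N and value of joint trigger_first below 0.0015 m and value of joint trigger_second below 0.001 m and value of joint plunger below 0.002 m); the robot touches nothing.
It fails at once if the trigger is pulled into its second stage outside the stand (value of joint trigger_second above 0.002 m and horizontal distance between gun_grip and stand_seat above 0.03 m).
It fails at once if the timer is moved by more than 30 mm (distance of timer from where it was at the start of the episode above 0.03 m).
It fails at once if the marker is moved by more than 30 mm (distance of marker from where it was at the start of the episode above 0.03 m).
It also fails if it takes over 72 s, if anything falls off the work surface, if the arm or the gripper's body presses on something with over 40 N, if the wrist force passes 120 N, or if a joint passes its speed limit or range.

## Working session

There is one attempt and no reset: what is moved stays moved. The work goes in short steps, Python scripts to look and compute and a tool call to move; the robot and the scene stay as the last step left them, time stands still between calls to the robot, and variables do not carry over. Pictures are saved under pics/ and viewed, at most 10 in all, crops included, and the job is handed in when it is done.

Besides the shell and the picture viewer there is one more tool, called after ">>>" as name([rows], argument=value, ...), one row to a line, values as JSON. drive_tool: Moves the arm, as the interface text tells. Its arguments: {"type":"object","properties":{"targets":{"type":"array","items":{"type":"array"}},"force":{"type":"number"}},"required":["targets"]}

```bash
mkdir -p pics; ls; cat > h.py <<'E'
import numpy as np, cv2
from plant import manip
from scipy.spatial.transform import Rotation as R
def cloud(im, pose):
    z=im["z_map"]; K=np.array(im["intrinsics"])
    v,u=np.mgrid[0:480,0:640]
    p=np.stack([(u-K[0,2])/K[0,0]*z, -(v-K[1,2])/K[1,1]*z, -z],-1)
    P=p@pose[:3,:3].T+pose[:3,3]; P[z==0]=np.nan
    return P
def rot(s): q=s["ee_rot"]; return R.from_quat([q[1],q[2],q[3],q[0]])
E
python3 - <<'E'
from h import *
s=manip.read_state(); print({k:np.round(v,3) for k,v in s.items()}, manip.hold_point_z)
for n in("scene","side"):
    im=manip.get_image(n); cv2.imwrite(f"pics/{n}0.png",im["pixels"]); np.savez(f"{n}0.npz",P=cloud(im,np.array(im["pose"])),px=im["pixels"])
    print(n,np.round(im["pose"],3).tolist(),[k for k in im])
E
```

```text
pics
{'t': np.float64(0.0), 'joints': array([ 1.139,  0.322, -0.07 ,  1.452,  0.023,  1.371, -0.057]), 'dq': array([-0.001,  0.   ,  0.   ,  0.001, -0.   ,  0.   ,  0.002]), 'effort': array([ 1.0000e-03, -4.9357e+01, -3.8200e-01, -3.1433e+01,  1.3000e-02,
        1.1000e-02,  0.0000e+00]), 'position': array([ 0.28 , -0.586,  0.23 ]), 'ee_rot': array([-0.001,  0.975,  0.221, -0.   ]), 'ft_force': array([-0.598, -0.352,  0.195]), 'moment': array([0.007, 0.029, 0.027]), 'grip_force': np.float64(0.0), 'gripper_width': np.float64(0.999)} -0.0187
scene [[-0.744, 0.484, -0.46, 0.147], [-0.668, -0.529, 0.523, 0.438], [0.009, 0.697, 0.717, 0.724], [0.0, 0.0, 0.0, 1.0]] ['pixels', 'z_map', 'intrinsics', 'pose']
side [[-0.912, 0.17, -0.373, 0.175], [-0.41, -0.377, 0.83, 0.847], [0.0, 0.91, 0.414, 0.507], [0.0, 0.0, 0.0, 1.0]] ['pixels', 'z_map', 'intrinsics', 'pose']
```

View pics/scene0.png

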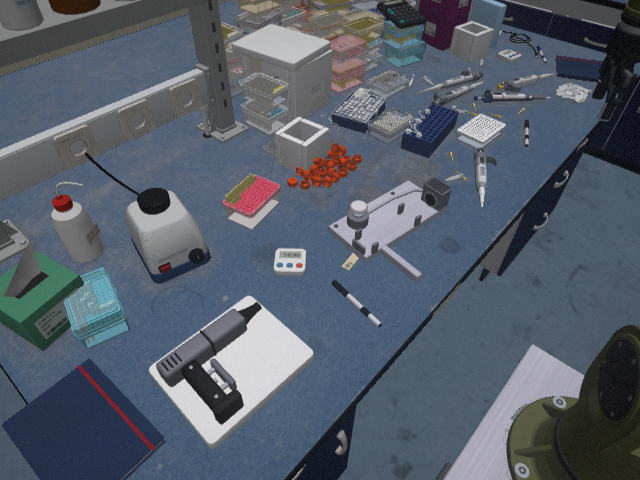

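View pics/side0.png

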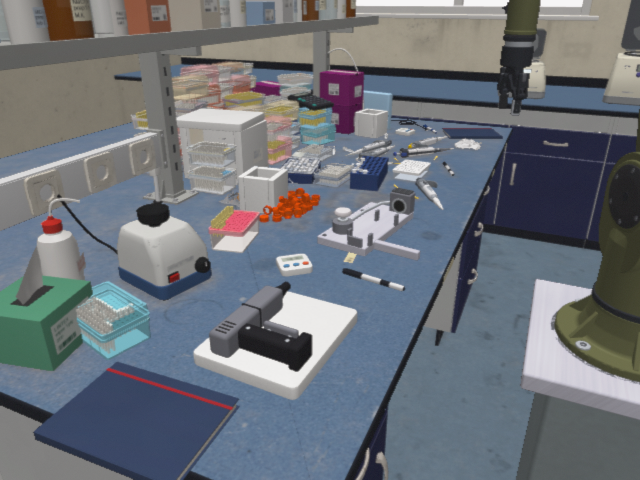

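The scene picture shows the pad with the gun around (230,365), the stand around (390,225) with the silencer at (435,193) and the plunger at (357,212), the timer at (290,262) and the marker at (357,303). Next I'll measure these from the depth data.

```bash
cat > m.py <<'E'
from h import *
for n in("scene0","side0"):
    d=np.load(n+".npz"); P=d["P"]; px=d["px"].astype(int); X,Y,Z=P[...,0],P[...,1],P[...,2]
    br=px.sum(-1)/3
    def show(nm,m,box=True):
        m=m&np.isfinite(Z)
        # keep largest component
        k,l,st,_=cv2.connectedComponentsWithStats(m.astype(np.uint8)); 
        if k<2: print(nm,"none");return
        i=1+np.argmax(st[1:,4]); m=l==i
        r=cv2.minAreaRect(np.float32(P[m][:,:2])*1000)
        print(n,nm,m.sum(),"c",np.round(r[0],1),"s",np.round(r[1],1),"a",round(r[2],2),"z med",round(np.median(Z[m])*1000,1))
    def u(r0,r1,c0,c1):
        m=np.zeros(Z.shape,bool); m[r0:r1,c0:c1]=1; return m
    if n=="scene0":
        pad=u(280,450,140,330); st=u(160,290,320,460); tm=u(235,285,265,315); mk=u(270,335,325,390)
        for (c,r) in [(200,355),(245,317),(262,308),(225,405),(357,205),(436,180),(430,195),(363,245),(418,208),(402,209),(376,247),(410,268),(290,250),(300,400)]:
            print((c,r),np.round(P[r,c]*1000,1),px[r,c])
    else:
        pad=u(270,400,180,370); st=u(170,270,310,430); tm=u(245,285,270,320); mk=u(260,300,335,415)
    show("pad",pad&(Z>.017)&(Z<.03)&(br>140))
    show("guntop",pad&(Z>.056)&(Z<.070))
    show("plate",st&(Z>.013)&(Z<.027))
    show("plunger",st&(Z>.066)&(Z<.08)&(br>130))
    show("head",st&(Z>.056)&(Z<.08))
    show("timer",tm&(Z>.012)&(Z<.03)&(br>110))
    show("marker",mk&(Z>.005)&(Z<.03))
E
python3 m.py
python3 - <<'E'
import cv2
a=cv2.imread('pics/scene0.png')[170:290,320:460]; a=cv2.resize(a,None,fx=5.7,fy=5,interpolation=cv2.INTER_CUBIC); cv2.imwrite('pics/c1.png',a[:600,:800])
E
```

```text
(200, 355) [543.3 276.9  57.8] [60 54 53]
(245, 317) [547.  176.3  54.2] [47 42 43]
(262, 308) [556.3 129.9  24.7] [214 212 212]
(225, 405) [445.1 305.3  63.8] [55 49 50]
(357, 205) [ 575.3 -173.    72.4] [206 200 204]
(436, 180) [ 493.7 -359.8   75.8] [54 45 45]
(430, 195) [ 487.3 -332.7   51.6] [33 32 32]
(363, 245) [ 519.5 -129.4   20.5] [185 171 169]
(418, 208) [ 498.1 -308.7   21.1] [185 170 171]
(402, 209) [ 518.5 -271.    30.5] [66 61 60]
(376, 247) [ 487.6 -130.4   36.3] [65 58 57]
(410, 268) [ 408.4 -142.4   21.2] [187 172 174]
(290, 250) [627.4 -16.8  15.9] [209 206 207]
(300, 400) [ 3.888e+02  2.039e+02 -3.000e-01] [120  99  78]
scene0 pad 7555 c [516.5 237.8] s [222.8 182.7] a 87.43 z med 23.8
scene0 guntop 3160 c [507.8 255.4] s [171.6 141.2] a 87.58 z med 62.4
scene0 plate 3317 c [ 525.1 -229.7] s [228.  259.2] a 15.72 z med 20.1
scene0 plunger 155 c [ 572.4 -175.1] s [37.5 34.1] a 28.7 z med 71.4
scene0 head 378 c [ 481.  -345.6] s [36.4 57.4] a 81.37 z med 72.3
scene0 timer 712 c [609.9   2.4] s [65.2 69. ] a 41.79 z med 16.0
scene0 marker 376 c [441.6  -7.4] s [ 13.  134.2] a 80.92 z med 10.8
side0 pad 5209 c [514.7 239.4] s [225.5 181.8] a 87.43 z med 23.9
side0 guntop 2455 c [506.5 257.2] s [171.5 141.3] a 86.79 z med 62.5
side0 plate 1980 c [ 478.5 -230.6] s [265.5 225.7] a 79.02 z med 19.8
side0 plunger 102 c [ 570.2 -173.1] s [36.5 34.5] a 22.48 z med 70.5
side0 head 273 c [ 479.6 -345.9] s [38.4 56.9] a 80.09 z med 69.6
side0 timer 498 c [608.4   3.4] s [65.8 72. ] a 41.17 z med 16.1
side0 marker 327 c [441.1  -6.7] s [ 13.4 134.9] a 81.6 z med 9.9
```

View pics/c1.png

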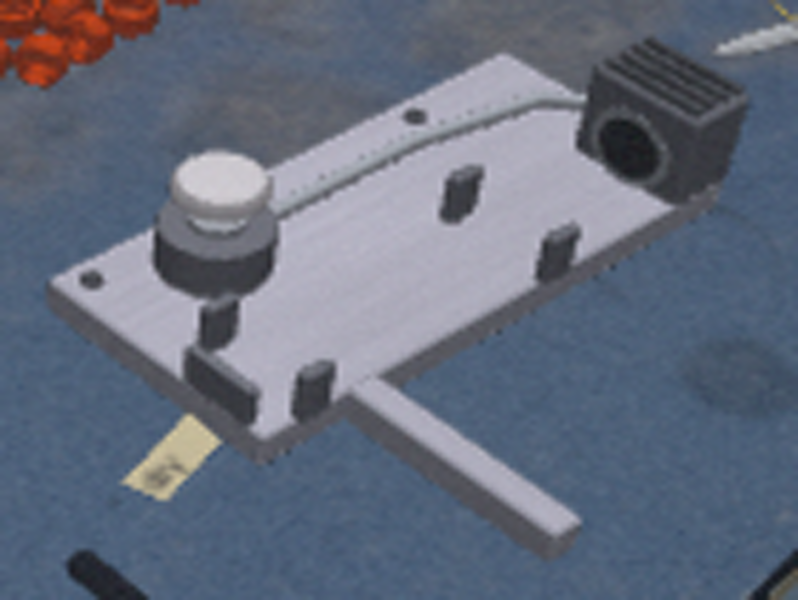

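The crop shows the stand clearly: four cheeks, the rear stop, the silencer at the right, the plunger at the left rear and the foot arm toward the robot. The plunger and silencer measurements agree: seat ≈ (0.499, −0.226), yaw ≈ −98.8°. Next I'll write a move-planning helper and look with the wrist camera from above the stand.

```bash
cat >> h.py <<'E'
def plan(target, yaw, nmin=1, s=None, vmax=3.6, wmax=6.5):
    "rows (cm, deg) from measured pose to TCP target (m), tool vertical with tool x at yaw deg"
    s=s or manip.read_state(); R0=rot(s); p0=np.array(s["position"])
    y=np.radians(yaw); R1=R.from_matrix(np.array([[np.cos(y),np.sin(y),0],[np.sin(y),-np.cos(y),0],[0,0,-1]]))
    w=(R0.inv()*R1).as_rotvec(degrees=True); d=(np.array(target)-p0)*100
    n=max(nmin,int(np.ceil(np.linalg.norm(d)/vmax)),int(np.ceil(np.linalg.norm(w)/wmax)))
    print("n",n,"dworld cm",d.round(2),"tool",R0.inv().apply(d).round(2),"turn",w.round(2))
    Rc=R0
    for i in range(n):
        print([Rc.inv().apply(d/n).round(2).tolist(),(w/n).round(2).tolist()],end=",")
        Rc=Rc*R.from_rotvec(w/n,degrees=True)
    print()
E
python3 -c "
from h import *
plan([.499,-.226,.32],81.2)"
```

```text
n 12 dworld cm [21.9  36.    8.97] tool [ 35.28 -23.06  -8.93] turn [-1.000e-01 -4.000e-02 -5.566e+01]
[[2.94, -1.92, -0.74], [-0.01, -0.0, -4.64]],[[3.09, -1.68, -0.74], [-0.01, -0.0, -4.64]],[[3.21, -1.42, -0.74], [-0.01, -0.0, -4.64]],[[3.32, -1.16, -0.75], [-0.01, -0.0, -4.64]],[[3.4, -0.89, -0.75], [-0.01, -0.0, -4.64]],[[3.46, -0.61, -0.75], [-0.01, -0.0, -4.64]],[[3.5, -0.33, -0.75], [-0.01, -0.0, -4.64]],[[3.51, -0.04, -0.75], [-0.01, -0.0, -4.64]],[[3.5, 0.24, -0.75], [-0.01, -0.0, -4.64]],[[3.47, 0.52, -0.75], [-0.01, -0.0, -4.64]],[[3.42, 0.8, -0.75], [-0.01, -0.0, -4.64]],[[3.34, 1.08, -0.75], [-0.01, -0.0, -4.64]],
```

>>> drive_tool([
  [[2.9,-1.9,-0.7],[0,0,-4.6],0],
  [[3.1,-1.7,-0.7],[0,0,-4.6],0],
  [[3.2,-1.4,-0.8],[0,0,-4.6],0],
  [[3.3,-1.2,-0.8],[0,0,-4.6],0],
  [[3.4,-0.9,-0.8],[0,0,-4.6],0],
  [[3.5,-0.6,-0.8],[0,0,-4.6],0],
  [[3.5,-0.3,-0.8],[0,0,-4.7],0],
  [[3.5,0,-0.8],[0,0,-4.7],0],
  [[3.5,0.2,-0.8],[0,0,-4.7],0],
  [[3.5,0.5,-0.8],[0,0,-4.7],0],
  [[3.4,0.8,-0.8],[0,0,-4.7],0],
  [[3.3,1.1,-0.8],[0,0,-4.7],0],
], force=30)

```text
t: 1.1
position: [0.4998, -0.2253, 0.3255]
ee_rot: [-0.0, 0.757, 0.653, -0.0]
ft_force: [1.2, -0.1, 0.2]
gripper_width: 1.003
grip_force: 0.0
```

```bash
cat >> h.py <<'E'
def wrist(name):
    s=manip.read_state(); im=manip.get_image("wrist")
    T=np.eye(4); T[:3,:3]=rot(s).as_matrix(); T[:3,3]=s["position"]
    P=cloud(im,T@np.array(im["hand_eye"])); cv2.imwrite(f"pics/{name}.png",im["pixels"]); np.savez(name+".npz",P=P,px=im["pixels"])
    return P,im
E
python3 -c "
from h import *
import time
s=manip.read_state();print(s['t'],np.round(s['position'],3))
P,im=wrist('w1'); print(np.round(im['hand_eye'],3).tolist(), np.abs(s['dq']).max())
plan([.559,.232,.32],87.4)"
```

```text
1.1 [ 0.5   -0.225  0.325]
[[-0.001, 0.95, 0.313, 0.08], [1.0, 0.001, 0.001, 0.0], [0.001, 0.313, -0.95, -0.142], [0.0, 0.0, 0.0, 1.0]] 0.43205449578004834
n 13 dworld cm [ 5.43 44.87 -0.74] tool [45.19 -0.52  0.93] turn [ 0.27 -0.24 -4.95]
[[3.48, -0.04, 0.07], [0.02, -0.02, -0.38]],[[3.48, -0.02, 0.07], [0.02, -0.02, -0.38]],[[3.48, 0.01, 0.07], [0.02, -0.02, -0.38]],[[3.48, 0.03, 0.07], [0.02, -0.02, -0.38]],[[3.48, 0.05, 0.07], [0.02, -0.02, -0.38]],[[3.48, 0.08, 0.07], [0.02, -0.02, -0.38]],[[3.47, 0.1, 0.06], [0.02, -0.02, -0.38]],[[3.47, 0.12, 0.06], [0.02, -0.02, -0.38]],[[3.47, 0.15, 0.06], [0.02, -0.02, -0.38]],[[3.47, 0.17, 0.06], [0.02, -0.02, -0.38]],[[3.47, 0.19, 0.06], [0.02, -0.02, -0.38]],[[3.47, 0.21, 0.06], [0.02, -0.02, -0.38]],[[3.47, 0.24, 0.06], [0.02, -0.02, -0.38]],
```

View pics/w1.png

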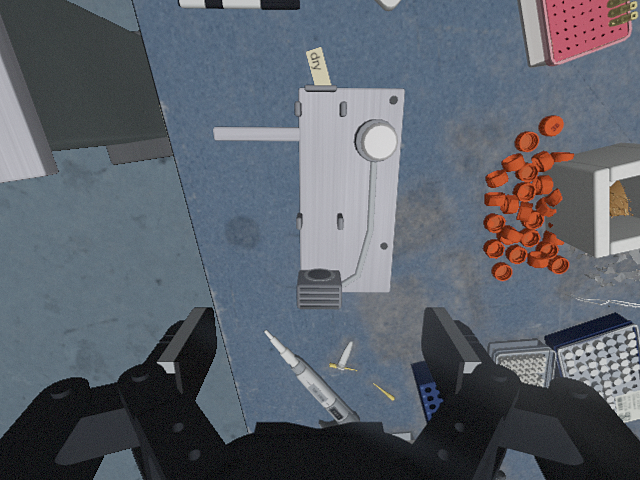

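The wrist picture shows the stand from above: plunger head at (377,141), silencer at (320,290), foot arm at (255,133). The arm was still settling, so I'll retake it at rest and fit the shapes.

>>> drive_tool([
  [[0,0,0],[0,0,0],0],
  [[0,0,0],[0,0,0],0],
  [[0,0,0],[0,0,0],0],
])

```text
t: 1.4
position: [0.4985, -0.2283, 0.3247]
ee_rot: [-0.0, 0.759, 0.651, -0.001]
ft_force: [-0.2, -0.4, -0.0]
gripper_width: 1.003
grip_force: 0.0
```

```bash
cat > m2.py <<'E'
from h import *
P,im=wrist('w2'); s=manip.read_state(); print(s['t'],np.round(s['position'],4),np.abs(s['dq']).max(),np.round(s['ft_force'],2))
px=im["pixels"].astype(int); X,Y,Z=[P[...,i] for i in range(3)]
def u(r0,r1,c0,c1):
    m=np.zeros(Z.shape,bool); m[r0:r1,c0:c1]=1; return m
def show(nm,m):
    m=m&np.isfinite(Z); k,l,st,_=cv2.connectedComponentsWithStats(m.astype(np.uint8))
    for i in range(1,k):
        if st[i,4]<25: continue
        q=P[l==i]; r=cv2.minAreaRect(np.float32(q[:,:2])*1000)
        print(nm,st[i,4],"c",np.round(r[0],1),"s",np.round(r[1],1),"a",round(r[2],2),"z",round(np.median(q[:,2])*1000,1),"px",st[i,:4])
show("sil",u(240,320,280,360)&(Z>.066)&(Z<.085))
show("plg",u(100,180,340,420)&(Z>.066)&(Z<.085))
show("cheek",u(80,240,280,355)&(Z>.040)&(Z<.055))
show("plate",u(80,310,200,420)&(Z>.015)&(Z<.025))
show("bare",u(80,310,200,420)&(Z>-.01)&(Z<.006)&(Z>1))
E
python3 m2.py
```

```text
1.45 [ 0.4984 -0.2286  0.3246] 0.005577884747709709 [-0.14 -0.52 -0.31]
sil 1155 c [ 481.5 -348.7] s [33.1 55.5] a 80.94 z 72.2 px [298 281  46  26]
plg 1090 c [ 572.7 -176.5] s [39.1 38.8] a 63.45 z 70.6 px [362 119  37  39]
cheek 95 c [ 517.6 -112.2] s [ 5.2 32.9] a 81.09 z 40.6 px [305  82  31   6]
cheek 89 c [ 489.9 -129.5] s [14.5  5.6] a 80.18 z 46.1 px [295  98   6  15]
cheek 88 c [ 539.5 -137.2] s [14.5  6.4] a 82.14 z 45.9 px [340  98   7  15]
cheek 73 c [ 469.6 -259.5] s [15.   6.2] a 79.79 z 46.2 px [297 214   6  13]
cheek 72 c [ 519.9 -266.9] s [15.2  6.7] a 76.64 z 46.0 px [338 214   7  13]
plate 17547 c [ 483.  -236.6] s [259.8 227. ] a 81.08 z 19.6 px [213  85 192 205]
```

>>> drive_tool([
  [[3.5,0,0],[0,0,-0.5],0],
  [[3.5,0,0],[0,0,-0.5],0],
  [[3.5,0,0],[0,0,-0.5],0],
  [[3.5,0,0],[0,0,-0.5],0],
  [[3.5,0,0],[0,0,-0.5],0],
  [[3.5,0,0],[0,0,-0.5],0],
  [[3.5,0,0],[0,0,-0.5],0],
  [[3.5,0.2,0],[0,0,-0.5],0],
  [[3.5,0.2,0],[0,0,-0.5],0],
  [[3.5,0.2,0],[0,0,-0.5],0],
  [[3.5,0.3,0],[0,0,-0.5],0],
  [[3.5,0.3,0],[0,0,-0.5],0],
])

```text
t: 2.45
position: [0.5551, 0.1892, 0.3249]
ee_rot: [0.0, 0.725, 0.689, -0.0]
ft_force: [0.4, 0.6, -0.0]
gripper_width: 1.0
grip_force: 0.0
```

>>> drive_tool([
  [[3.5,0.2,0.2],[0,0,0],0],
  [[0,0,0],[0,0,0],0],
  [[0,0,0],[0,0,0],0],
  [[0,0,0],[0,0,0],0],
  [[0,0,0],[0,0,0],0],
])

```text
t: 2.87
position: [0.559, 0.2218, 0.3229]
ee_rot: [0.001, 0.725, 0.689, -0.001]
ft_force: [1.1, -0.4, 0.0]
gripper_width: 1.002
grip_force: 0.0
```

```bash
python3 - <<'E'
from h import *
P,im=wrist('w3'); s=manip.read_state(); print(s['t'],np.round(s['position'],4),np.abs(s['dq']).max(),np.round(s['ft_force'],2))
X,Y,Z=[P[...,i] for i in range(3)]
for zl,zh in((.057,.068),(.045,.068)):
    m=(Z>zl)&(Z<zh)&(X>.40)&(X<.62)&(Y>.1)&(Y<.38)
    q=P[m]; r=cv2.minAreaRect(np.float32(q[:,:2])*1000); print(len(q),np.round(r[0],1),np.round(r[1],1),round(r[2],2))
# barrel slices: per y, x-range where X>0.53
m=(Z>.040)&(Z<.068)&(X>.535)&(X<.62)
c=[]
for y in np.arange(.175,.34,.01):
    q=X[m&(abs(Y-y)<.003)]
    if len(q)>5: c.append((y,q.min(),q.max())); print(np.round(c[-1],4))
m=(Z>.018)&(Z<.03)&(X>.39)&(X<.65)&(Y>.08)&(Y<.4); r=cv2.minAreaRect(np.float32(P[m][:,:2])*1000); print("pad",r)
E
```

```text
2.9167 [0.559  0.222  0.3232] 0.007497980037337473 [ 0.3  -0.19 -0.76]
7539 [508.  256.8] [168.5 141.3] 86.75
8835 [507.1 241. ] [200.1 141.3] 86.75
[0.175  0.5432 0.5689]
[0.185  0.5395 0.5738]
[0.195  0.5401 0.5742]
[0.205  0.5395 0.5746]
[0.215  0.5402 0.5762]
[0.225  0.5409 0.5766]
[0.235  0.5415 0.5769]
[0.245  0.5422 0.5772]
[0.255  0.5427 0.5776]
[0.265  0.5434 0.5793]
[0.275  0.5442 0.5796]
[0.285  0.5361 0.58  ]
[0.295  0.535  0.5803]
[0.305  0.5354 0.5806]
[0.315  0.535  0.5822]
[0.325  0.5475 0.5825]
[0.335  0.5481 0.5817]
pad ((515.7988891601562, 237.82565307617188), (222.4783477783203, 182.4820556640625), 87.1708755493164)
```

View pics/w3.png

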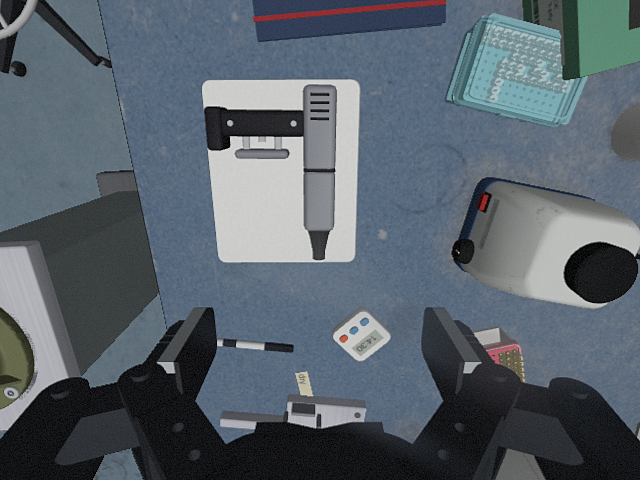

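The wrist picture shows the gun on the pad: barrel along column 319, nozzle tip at (319,258), trigger bar at columns 235–290 in row 153. gun_grip comes out at (0.559, 0.231) with yaw −93.25°.

```bash
python3 - <<'E'
from h import *
plan([.5591,.2312,.028],86.75)
P=np.load('w3.npz')['P']; o=np.array([.5598,.243]); x=np.array([-.0567,-.9984]); y=np.array([.9984,-.0567])
q=P[145:160,230:296].reshape(-1,3); q=q[(q[:,2]>.04)]; g=np.c_[(q[:,:2]-o)@x,(q[:,:2]-o)@y,q[:,2]]
g=g[g[:,0]>-30]; print(len(g),g.min(0),g.max(0))
E
```

```text
n 9 dworld cm [ 1.000e-02  9.200e-01 -2.952e+01] tool [ 0.96 -0.04 29.51] turn [0.01 0.08 0.36]
[[0.11, -0.0, 3.28], [0.0, 0.01, 0.04]],[[0.11, -0.0, 3.28], [0.0, 0.01, 0.04]],[[0.11, -0.0, 3.28], [0.0, 0.01, 0.04]],[[0.11, -0.0, 3.28], [0.0, 0.01, 0.04]],[[0.11, -0.0, 3.28], [0.0, 0.01, 0.04]],[[0.1, -0.0, 3.28], [0.0, 0.01, 0.04]],[[0.1, -0.0, 3.28], [0.0, 0.01, 0.04]],[[0.1, -0.0, 3.28], [0.0, 0.01, 0.04]],[[0.1, -0.0, 3.28], [0.0, 0.01, 0.04]],
576 [-0.03238232 -0.09367949  0.04114615] [-0.01813525 -0.03480211  0.05840894]
```

>>> drive_tool([
  [[0.2,0,3.6],[0,0,0.2],0],
  [[0.2,0,3.6],[0,0,0.2],0],
  [[0.2,0,3.6],[0,0,0],0],
  [[0.2,0,3.6],[0,0,0],0],
  [[0.2,0,3.6],[0,0,0],0],
  [[0,0,3.6],[0,0,0],0],
  [[0,0,3.0],[0,0,0],0],
  [[0,0,2.3],[0,0,0],0],
  [[0,0,1.6],[0,0,0],0],
  [[0,0,1.0],[0,0,0],0],
  [[0,0,0],[0,0,0],0],
  [[0,0,0],[0,0,0],0],
], force=60)

```text
t: 3.92
position: [0.5593, 0.2336, 0.0287]
ee_rot: [0.0, 0.726, 0.687, 0.0]
ft_force: [0.3, 0.1, 0.3]
gripper_width: 1.004
grip_force: 0.0
```

>>> drive_tool([
  [[-0.2,0,0],[0,0,0],0],
  [[0,0,0],[0,0,0],1],
  [[0,0,0],[0,0,0],1],
  [[0,0,0],[0,0,0],1],
  [[0,0,0],[0,0,0],1],
  [[0,0,0],[0,0,0],1],
  [[0,0,0],[0,0,0],1],
  [[0,0,0],[0,0,0],1],
  [[0,0,0],[0,0,0],1],
], force=60)

```text
t: 4.67
position: [0.5593, 0.2328, 0.029]
ee_rot: [0.0, 0.726, 0.688, 0.001]
ft_force: [0.5, -1.4, 4.3]
gripper_width: 0.41
grip_force: 61.7
```

>>> drive_tool([
  [[0,0,-0.5],[0,0,0],1],
  [[0,0,-1.5],[0,0,0],1],
  [[0,0,-2.5],[0,0,0],1],
  [[0,0,-2.5],[0,0,0],1],
  [[0,0,-2.5],[0,0,0],1],
  [[0,0,-1.5],[0,0,0],1],
  [[0,0,-1],[0,0,0],1],
  [[0,0,0],[0,0,0],1],
  [[0,0,0],[0,0,0],1],
])

```text
t: 5.42
position: [0.5583, 0.2323, 0.1482]
ee_rot: [0.0, 0.726, 0.688, -0.0]
ft_force: [0.1, -0.5, -2.6]
gripper_width: 0.413
grip_force: 60.7
```

```bash
python3 - <<'E'
from h import *
s=manip.read_state(); print(s['t'],np.round(s['position'],4),s['gripper_width'],np.round(s['ft_force'],2))
im=manip.get_image("scene"); P=cloud(im,np.array(im["pose"])); cv2.imwrite("pics/lift.png",im["pixels"][200:440,100:420])
# barrel + handle top heights via points near gun
p=s['position']; yaw=np.radians(-93.25); x=np.array([np.cos(yaw),np.sin(yaw)]); y=np.array([-x[1],x[0]])
q=P[np.isfinite(P[...,2])]; d=q[:,:2]-p[:2]; g=np.c_[d@x+.012,d@y,q[:,2]]
bz=p[2]-.0287+.024
for nm,lo,hi in(("barrel",(-.09,-.012),(-.03,.012)),("foot",(-.07,-.120),(-.03,-.106))):
    m=(g[:,0]>lo[0])&(g[:,0]<hi[0])&(g[:,1]>lo[1])&(g[:,1]<hi[1])&(g[:,2]>bz+.02)&(g[:,2]<bz+.06)
    print(nm,m.sum(),np.percentile(g[m][:,2],[10,50,90])-bz, np.polyfit(g[m][:,0],g[m][:,2],1)[0])
E
```

```text
5.4167 [0.5583 0.2323 0.1482] 0.4129416651065732 [ 0.14 -0.54 -2.61]
barrel 586 [0.03803917 0.03927713 0.04058932] 0.000588692703794356
foot 275 [0.03796581 0.03910957 0.04053136] 0.00040178688068156257
```

```bash
python3 -c "
from h import *
plan([.500,-.227,.148],81.15,nmin=15)"
```

```text
n 15 dworld cm [ -5.78 -45.9    0.08] tool [-4.614e+01 -3.330e+00 -2.000e-02] turn [-0.09  0.07  5.79]
[[-3.08, -0.22, -0.0], [-0.01, 0.0, 0.39]],[[-3.08, -0.2, -0.0], [-0.01, 0.0, 0.39]],[[-3.08, -0.18, -0.0], [-0.01, 0.0, 0.39]],[[-3.08, -0.16, -0.0], [-0.01, 0.0, 0.39]],[[-3.08, -0.14, -0.0], [-0.01, 0.0, 0.39]],[[-3.08, -0.12, -0.0], [-0.01, 0.0, 0.39]],[[-3.08, -0.1, -0.0], [-0.01, 0.0, 0.39]],[[-3.08, -0.08, -0.0], [-0.01, 0.0, 0.39]],[[-3.08, -0.06, -0.0], [-0.01, 0.0, 0.39]],[[-3.08, -0.03, -0.0], [-0.01, 0.0, 0.39]],[[-3.08, -0.01, -0.0], [-0.01, 0.0, 0.39]],[[-3.08, 0.01, -0.0], [-0.01, 0.0, 0.39]],[[-3.08, 0.03, -0.0], [-0.01, 0.0, 0.39]],[[-3.08, 0.05, -0.0], [-0.01, 0.0, 0.39]],[[-3.08, 0.07, -0.0], [-0.01, 0.0, 0.39]],
```

>>> drive_tool([
  [[-1.5,-0.2,0],[0,0,0.4],1],
  [[-2.5,-0.2,0],[0,0,0.4],1],
  [[-3.1,-0.2,0],[0,0,0.4],1],
  [[-3.1,-0.2,0],[0,0,0.4],1],
  [[-3.1,-0.1,0],[0,0,0.4],1],
  [[-3.1,-0.1,0],[0,0,0.4],1],
  [[-3.1,-0.1,0],[0,0,0.4],1],
  [[-3.1,-0.1,0],[0,0,0.4],1],
  [[-3.1,-0.1,0],[0,0,0.4],1],
  [[-3.1,0,0],[0,0,0.4],1],
  [[-3.1,0,0],[0,0,0.4],1],
  [[-3.1,0,0],[0,0,0.4],1],
])

```text
t: 6.47
position: [0.5112, -0.1161, 0.1467]
ee_rot: [-0.001, 0.754, 0.657, -0.001]
ft_force: [1.1, -0.0, -2.7]
gripper_width: 0.415
grip_force: 60.7
```

>>> drive_tool([
  [[-3.1,0,0],[0,0,0.4],1],
  [[-3.1,0,0],[0,0,0.4],1],
  [[-2.5,0,0],[0,0,0.2],1],
  [[-1.5,0,0],[0,0,0],1],
  [[-0.6,0,0],[0,0,0],1],
  [[0,0,0],[0,0,0],1],
  [[0,0,0],[0,0,0],1],
  [[0,0,0],[0,0,0],1],
  [[0,0,0],[0,0,0],1],
])

```text
t: 7.22
position: [0.4975, -0.2197, 0.1482]
ee_rot: [-0.0, 0.759, 0.651, 0.0]
ft_force: [0.7, 0.1, -2.0]
gripper_width: 0.41
grip_force: 60.7
```

```bash
python3 -c "
from h import *
plan([.500,-.227,.033],81.15)
P,im=wrist('w4')
s=manip.read_state();p=s['position'];print(p)
# gun nozzle/cone & silencer visible? 
X,Y,Z=P[...,0],P[...,1],P[...,2]
m=(Z>p[2]+.0)&(Z<p[2]+.05)&(abs(X-.52)<.1)&(Y>-.26)
r=cv2.minAreaRect(np.float32(P[m][:,:2])*1000);print(m.sum(),r)"
```

```text
n 4 dworld cm [  0.25  -0.73 -11.52] tool [-0.69  0.36 11.51] turn [-0.02 -0.03  0.16]
[[-0.17, 0.09, 2.88], [-0.0, -0.01, 0.04]],[[-0.17, 0.09, 2.88], [-0.0, -0.01, 0.04]],[[-0.17, 0.09, 2.88], [-0.0, -0.01, 0.04]],[[-0.17, 0.09, 2.88], [-0.0, -0.01, 0.04]],
[ 0.4974794  -0.22004086  0.14827742]
77822 ((482.4136962890625, -187.4580078125), (118.56696319580078, 144.14634704589844), 10.58202838897705)
```

View pics/w4.png

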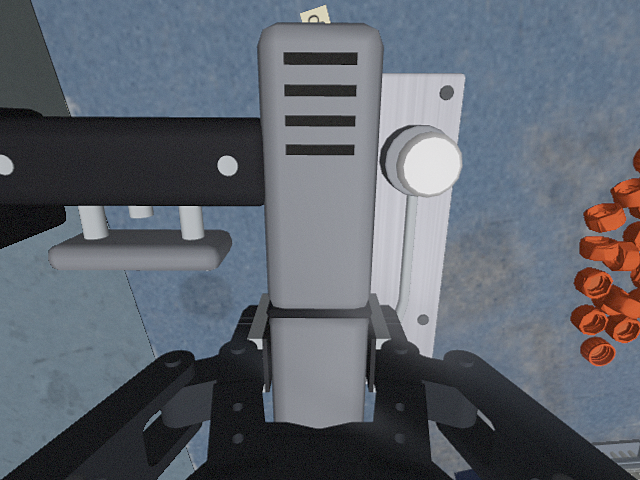

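The wrist picture shows the gun held level with its barrel along column 320, and the plunger at (430,165) is clear of it. I'll correct the position and lower.

>>> drive_tool([
  [[-0.7,0.35,0],[0,0,0.2],1],
  [[0,0,2],[0,0,0],1],
  [[0,0,2],[0,0,0],1],
  [[0,0,2],[0,0,0],1],
  [[0,0,1.5],[0,0,0],1],
  [[0,0,0.5],[0,0,0],1],
  [[0,0,0],[0,0,0],1],
  [[0,0,0],[0,0,0],1],
])

```text
t: 7.93
position: [0.5, -0.2293, 0.0688]
ee_rot: [0.0, 0.761, 0.649, 0.0]
ft_force: [-0.8, 0.3, -2.4]
gripper_width: 0.411
grip_force: 60.6
```

```bash
python3 -c "
from h import *
plan([.500,-.227,.033],81.15)
im=manip.get_image('scene'); P=cloud(im,np.array(im['pose']))
X,Y,Z=P[...,0],P[...,1],P[...,2]
x=np.array([np.cos(np.radians(-98.85)),np.sin(np.radians(-98.85))]);y=np.array([-x[1],x[0]])
d=P[...,:2]-np.array([.4998,-.2275]);gx=d@x;gy=d@y;b=manip.read_state()['position'][2]-.0047
print(b)
m=(Z>b+.035)&(Z<b+.045)&(gx<-.03)&(gx>-.13)&(abs(gy)<.03); print('barrel rear',m.sum(),np.percentile(gx[m],[0,1,3]),np.percentile(gy[m],[2,98]))
for a in(-.1,-.08,-.06):
  k=m&(abs(gx-a)<.01); print(a,np.percentile(gy[k],[3,97]) if k.sum()>5 else 0)
m=(Z>b+.033)&(Z<b+.045)&(gx<-.03)&(gx>-.13)&(gy<-.1)&(gy>-.14); print('foot',m.sum(),np.percentile(gx[m],[2,98]),np.percentile(gy[m],[2,98]))
"
```

```text
n 1 dworld cm [-0.    0.23 -3.58] tool [ 0.23 -0.04  3.58] turn [ 0.04  0.01 -0.19]
[[0.23, -0.04, 3.58], [0.04, 0.01, -0.19]],
0.06471761201126781
barrel rear 479 [-0.10547366 -0.10428016 -0.10300952] [-0.02795907  0.01652193]
-0.1 [-0.01515971  0.0152071 ]
-0.08 [-0.02708959  0.01565958]
-0.06 [-0.0286036   0.01556715]
foot 197 [-0.08369597 -0.04127148] [-0.12190371 -0.10120883]
```

>>> drive_tool([
  [[0.1,0,1],[0,0,0],1],
  [[0,0,1],[0,0,0],1],
  [[0,0,0.8],[0,0,0],1],
  [[0,0,0.5],[0,0,0],1],
  [[0,0,0.3],[0,0,0],1],
  [[0,0,0.3],[0,0,0],1],
  [[0,0,0.2],[0,0,0],1],
  [[0,0,0],[0,0,0],1],
  [[0,0,0],[0,0,0],1],
])

```text
t: 8.73
position: [0.4998, -0.2282, 0.0274]
ee_rot: [0.0, 0.761, 0.649, 0.0]
ft_force: [0.2, -0.9, -2.4]
gripper_width: 0.408
grip_force: 60.8
```

>>> drive_tool([
  [[0,0,0.1],[0,0,0],1],
  [[0,0,0.1],[0,0,0],1],
  [[0,0,0.1],[0,0,0],1],
  [[0,0,0],[0,0,0],1],
  [[0,0,0],[0,0,0],1],
])

```text
t: 9.15
position: [0.4999, -0.2283, 0.025]
ee_rot: [0.0, 0.761, 0.649, -0.0]
ft_force: [-2.5, 0.7, 4.4]
gripper_width: 0.416
grip_force: 61.4
```

>>> drive_tool([
  [[0,0,0],[0,0,0],0],
  [[0,0,0],[0,0,0],0],
  [[0,0,0],[0,0,0],0],
  [[0,0,0],[0,0,0],0],
  [[0,0,0],[0,0,0],0],
  [[0,0,0],[0,0,0],0],
  [[0,0,-2],[0,0,0],0],
  [[0,0,-3],[0,0,0],0],
  [[0,0,-3.5],[0,0,0],0],
  [[0,0,-3],[0,0,0],0],
  [[0,0,-1],[0,0,0],0],
  [[0,0,0],[0,0,0],0],
], force=20)

```text
t: 10.15
position: [0.5017, -0.229, 0.1527]
ee_rot: [0.003, 0.761, 0.649, 0.001]
ft_force: [0.3, -0.9, 0.9]
gripper_width: 0.999
grip_force: 0.0
```

```bash
cat > seat.py <<'E'
from h import *
im=manip.get_image('scene'); P=cloud(im,np.array(im['pose']))
Z=P[...,2]
x=np.array([np.cos(np.radians(-98.85)),np.sin(np.radians(-98.85))]);y=np.array([-x[1],x[0]])
d=P[...,:2]-np.array([.4998,-.2275]);gx=d@x;gy=d@y
m=(Z>.053)&(Z<.067)&(gx<-.03)&(gx>-.13)&(abs(gy)<.03); print('barrel rear',m.sum(),np.percentile(gx[m],[0,1,3]),'z',np.percentile(Z[m],[5,50,95]))
for a in(-.1,-.08):
  k=m&(abs(gx-a)<.01); print(a,np.percentile(gy[k],[3,97]) if k.sum()>5 else 0)
m=(Z>.053)&(Z<.067)&(gx<-.03)&(gx>-.13)&(gy<-.1)&(gy>-.14); print('foot',m.sum(),np.percentile(gx[m],[2,98]),np.percentile(gy[m],[2,98]),np.median(Z[m]))
E
python3 seat.py; python3 -c "
from h import *
plan([.5725,-.176,.14],81.15)"
```

```text
barrel rear 512 [-0.10672558 -0.10558866 -0.10443429] z [0.05487361 0.05944555 0.06205617]
-0.1 [-0.01604399  0.01497464]
-0.08 [-0.02671751  0.01493719]
foot 202 [-0.0845934  -0.04218372] [-0.12237268 -0.1010182 ] 0.05927909623843103
n 3 dworld cm [ 7.22  5.25 -1.02] tool [6.33 6.3  1.03] turn [ 0.13  0.07 -0.22]
[[2.11, 2.1, 0.34], [0.04, 0.02, -0.07]],[[2.11, 2.1, 0.34], [0.04, 0.02, -0.07]],[[2.1, 2.11, 0.34], [0.04, 0.02, -0.07]],
```

The gun is seated: x≈0, centred, top at 0.060. Next is the plunger.

>>> drive_tool([
  [[2.1,2.1,0],[0,0,0],1],
  [[2.1,2.1,0],[0,0,0],1],
  [[2.1,2.1,0],[0,0,0],1],
  [[0,0,1.5],[0,0,0],1],
  [[0,0,2],[0,0,0],1],
  [[0,0,1.5],[0,0,0],1],
  [[0,0,0],[0,0,0],1],
  [[0,0,0],[0,0,0],1],
  [[0,0,0],[0,0,0],1],
])

```text
t: 10.95
position: [0.5715, -0.1758, 0.0989]
ee_rot: [-0.0, 0.761, 0.649, -0.0]
ft_force: [0.4, -0.3, 0.1]
gripper_width: 0.0
grip_force: 0.0
```

>>> drive_tool([
  [[0,0,1.5],[0,0,0],1],
  [[0,0,1],[0,0,0],1],
  [[0,0,0.5],[0,0,0],1],
  [[0,0,0.4],[0,0,0],1],
  [[0,0,0.3],[0,0,0],1],
  [[0,0,0.2],[0,0,0],1],
  [[0,0,0],[0,0,0],1],
  [[0,0,0],[0,0,0],1],
])

```text
t: 11.62
position: [0.5719, -0.1761, 0.0615]
ee_rot: [0.0, 0.761, 0.649, -0.0]
ft_force: [-2.2, 0.4, 6.0]
gripper_width: -0.001
grip_force: 3.5
```

>>> drive_tool([
  [[0,0,0.1],[0,0,0],1],
  [[0,0,0],[0,0,0],1],
  [[0,0,0],[0,0,0],1],
])

```text
t: 11.87
position: [0.5719, -0.1761, 0.0607]
ee_rot: [0.0, 0.761, 0.649, -0.0]
ft_force: [-2.5, 0.2, 7.7]
gripper_width: 0.001
grip_force: 3.6
```

>>> drive_tool([
  [[0,0,0.1],[0,0,0],1],
  [[0,0,0.1],[0,0,0],1],
  [[0,0,0],[0,0,0],1],
  [[0,0,0],[0,0,0],1],
  [[0,0,0],[0,0,0],1],
])

```text
t: 12.28
position: [0.572, -0.1761, 0.0598]
ee_rot: [0.001, 0.761, 0.649, -0.0]
ft_force: [-5.9, 0.0, 14.4]
gripper_width: 0.004
grip_force: 6.8
```

At the stop, with 14 N. I'll retract and plan the approach for the squeeze.

>>> drive_tool([
  [[0,0,-0.5],[0,0,0],1],
  [[0,0,-1],[0,0,0],1],
  [[0,0,-2],[0,0,0],1],
  [[0,0,-3],[0,0,0],1],
  [[0,0,-3],[0,0,0],0],
  [[0,0,-1],[0,0,0],0],
  [[0,0,0],[0,0,0],0],
  [[0,0,0],[0,0,0],0],
])

```text
t: 12.95
position: [0.5717, -0.1759, 0.1623]
ee_rot: [0.0, 0.761, 0.649, -0.0]
ft_force: [-0.2, -0.3, -0.8]
gripper_width: 0.564
grip_force: 0.0
```

```bash
python3 seat.py; python3 -c "
from h import *
print(np.round(manip.read_state()['joints'],2))
plan([.448,-.158,.16],-8.85,nmin=15)"
```

```text
barrel rear 519 [-0.10665921 -0.10595274 -0.10483202] z [0.05450925 0.05938672 0.06194777]
-0.1 [-0.01632926  0.01540167]
-0.08 [-0.02663838  0.01448856]
foot 201 [-0.08426562 -0.04162444] [-0.12226959 -0.10148237] 0.05916175984398819
[ 0.72  0.3  -0.55  1.66  0.17  1.23 -0.03]
n 15 dworld cm [-12.29   1.78  -0.11] tool [ -0.18 -12.42   0.13] turn [-8.000e-02  8.000e-02  8.979e+01]
[[-0.01, -0.83, 0.01], [-0.01, 0.01, 5.99]],[[-0.1, -0.82, 0.01], [-0.01, 0.01, 5.99]],[[-0.18, -0.81, 0.01], [-0.01, 0.01, 5.99]],[[-0.27, -0.78, 0.01], [-0.01, 0.01, 5.99]],[[-0.35, -0.75, 0.01], [-0.01, 0.01, 5.99]],[[-0.42, -0.71, 0.01], [-0.01, 0.01, 5.99]],[[-0.5, -0.66, 0.01], [-0.01, 0.01, 5.99]],[[-0.56, -0.61, 0.01], [-0.01, 0.01, 5.99]],[[-0.62, -0.55, 0.01], [-0.01, 0.01, 5.99]],[[-0.68, -0.48, 0.01], [-0.01, 0.01, 5.99]],[[-0.72, -0.41, 0.01], [-0.01, 0.01, 5.99]],[[-0.76, -0.33, 0.01], [-0.01, 0.01, 5.99]],[[-0.79, -0.25, 0.01], [-0.01, 0.01, 5.99]],[[-0.81, -0.16, 0.01], [-0.01, 0.01, 5.99]],[[-0.82, -0.08, 0.01], [-0.01, 0.01, 5.99]],
```

>>> drive_tool([
  [[0,-3.1,0],[0,0,6],0],
  [[-0.3,-3.1,0],[0,0,6],0],
  [[-0.7,-3,0],[0,0,6],0],
  [[-1,-2.9,0],[0,0,6],0],
  [[0,0,0],[0,0,6],0],
  [[0,0,0],[0,0,6],0],
  [[0,0,0],[0,0,6],0],
  [[0,0,0],[0,0,6],0],
  [[0,0,0],[0,0,6],0],
  [[0,0,0],[0,0,6],0],
  [[0,0,0],[0,0,6],0],
  [[0,0,0],[0,0,6],0],
])

```text
t: 14.0
position: [0.4481, -0.1569, 0.1602]
ee_rot: [-0.001, 0.997, 0.075, -0.002]
ft_force: [-0.7, 0.4, 0.3]
gripper_width: 0.996
grip_force: 0.0
```

>>> drive_tool([
  [[0,0,0],[0,0,6],0],
  [[0,0,0],[0,0,6],0],
  [[0,0,0],[0,0,6],0],
  [[0,0,0],[0,0,0],0],
  [[0,0,0],[0,0,0],0],
  [[0,0,0],[0,0,0],0],
  [[0,0,0],[0,0,0],0],
])

```text
t: 14.58
position: [0.4492, -0.1572, 0.1617]
ee_rot: [-0.0, 0.997, -0.078, -0.001]
ft_force: [0.3, 0.3, 1.4]
gripper_width: 0.998
grip_force: 0.0
```

```bash
python3 -c "
from h import *
print(np.round(manip.read_state()['joints'],2))
plan([.448,-.158,.024],-8.85)
wrist('w5')"
```

```text
[ 0.78  0.02 -0.5   1.94  0.01  1.18 -1.45]
n 4 dworld cm [ -0.12  -0.08 -13.77] tool [-0.09  0.1  13.77] turn [-0.02  0.06 -0.11]
[[-0.02, 0.03, 3.44], [-0.0, 0.01, -0.03]],[[-0.02, 0.03, 3.44], [-0.0, 0.01, -0.03]],[[-0.02, 0.03, 3.44], [-0.0, 0.01, -0.03]],[[-0.02, 0.03, 3.44], [-0.0, 0.01, -0.03]],
```

View pics/w5.png

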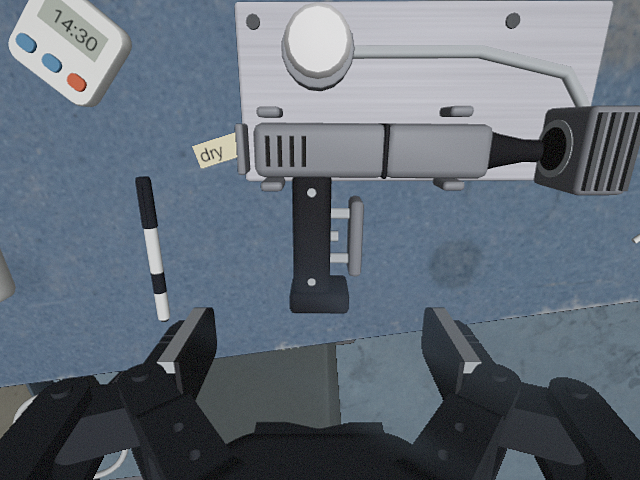

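The wrist picture shows the gun seated, with the handle at column 312 and the trigger at column 355 between the open fingers. The marker and timer are clear, so I'll descend.

>>> drive_tool([
  [[-0.1,0.1,2],[0,0,0],0],
  [[0,0,3],[0,0,0],0],
  [[0,0,3],[0,0,0],0],
  [[0,0,2.5],[0,0,0],0],
  [[0,0,1.5],[0,0,0],0],
  [[0,0,1],[0,0,0],0],
  [[0,0,0.7],[0,0,0],0],
  [[0,0,0],[0,0,0],0],
  [[0,0,0],[0,0,0],0],
])

```text
t: 15.38
position: [0.4489, -0.1583, 0.0258]
ee_rot: [0.0, 0.997, -0.079, 0.0]
ft_force: [0.7, 0.4, 0.7]
gripper_width: 1.0
grip_force: 0.0
```

>>> drive_tool([
  [[0,0,0.1],[0,0,0],0.3],
  [[0,0,0],[0,0,0],0.3],
  [[0,0,0],[0,0,0],0.4],
  [[0,0,0],[0,0,0],0.45],
  [[0,0,0],[0,0,0],0.5],
  [[0,0,0],[0,0,0],0.55],
  [[0,0,0],[0,0,0],0.6],
  [[0,0,0],[0,0,0],1],
  [[0,0,0],[0,0,0],1],
  [[0,0,0],[0,0,0],1],
  [[0,0,0],[0,0,0],1],
  [[0,0,0],[0,0,0],1],
], force=25)

```text
t: 16.38
position: [0.4497, -0.156, 0.0262]
ee_rot: [-0.001, 0.997, -0.079, 0.001]
ft_force: [-3.4, 6.4, 14.5]
gripper_width: 0.462
grip_force: 26.2
```

```bash
python3 seat.py
```

```text
barrel rear 326 [-0.10750756 -0.10682973 -0.10576872] z [0.05521185 0.05963217 0.06161142]
-0.1 [-0.01564793  0.01607755]
-0.08 [-0.01510465  0.0171594 ]
foot 201 [-0.08686816 -0.04409346] [-0.12156511 -0.10053058] 0.05904508625754801
```

Trigger fully pulled (39 mm across) and the gun still seated, so I'll hold for two seconds.

>>> drive_tool([
  [[0,0,0],[0,0,0],1],
  [[0,0,0],[0,0,0],1],
  [[0,0,0],[0,0,0],1],
  [[0,0,0],[0,0,0],1],
  [[0,0,0],[0,0,0],1],
  [[0,0,0],[0,0,0],1],
  [[0,0,0],[0,0,0],1],
  [[0,0,0],[0,0,0],1],
  [[0,0,0],[0,0,0],1],
  [[0,0,0],[0,0,0],1],
  [[0,0,0],[0,0,0],1],
  [[0,0,0],[0,0,0],1],
])

```text
t: 17.43
position: [0.4497, -0.1561, 0.0262]
ee_rot: [-0.001, 0.997, -0.079, 0.001]
ft_force: [-3.5, 5.9, 13.4]
gripper_width: 0.462
grip_force: 26.2
```

>>> drive_tool([
  [[0,0,0],[0,0,0],1],
  [[0,0,0],[0,0,0],1],
  [[0,0,0],[0,0,0],1],
  [[0,0,0],[0,0,0],1],
  [[0,0,0],[0,0,0],1],
  [[0,0,0],[0,0,0],1],
  [[0,0,0],[0,0,0],1],
  [[0,0,0],[0,0,0],1],
  [[0,0,0],[0,0,0],1],
  [[0,0,0],[0,0,0],1],
  [[0,0,0],[0,0,0],1],
])

```text
t: 18.35
position: [0.4497, -0.156, 0.0262]
ee_rot: [-0.001, 0.997, -0.079, 0.001]
ft_force: [-3.8, 6.6, 13.9]
gripper_width: 0.463
grip_force: 26.2
```

```bash
python3 seat.py
```

```text
barrel rear 328 [-0.10749529 -0.10676018 -0.10652155] z [0.05580499 0.05987419 0.06213988]
-0.1 [-0.01518146  0.01650058]
-0.08 [-0.01464896  0.01667137]
foot 196 [-0.08720902 -0.04385617] [-0.1221143  -0.10109784] 0.05932299904393212
```

>>> drive_tool([
  [[0,0,0],[0,0,0],0.5],
  [[0,0,0],[0,0,0],0],
  [[0,0,0],[0,0,0],0],
  [[0,0,0],[0,0,0],0],
  [[0,0,0],[0,0,0],0],
  [[0,0,0],[0,0,0],0],
  [[0,0,-1.5],[0,0,0],0],
  [[0,0,-3],[0,0,0],0],
  [[0,0,-3.5],[0,0,0],0],
  [[0,0,-3.5],[0,0,0],0],
  [[0,0,-1.5],[0,0,0],0],
  [[0,0,0],[0,0,0],0],
])

```text
t: 19.4
position: [0.4511, -0.159, 0.1586]
ee_rot: [0.002, 0.997, -0.079, 0.004]
ft_force: [1.0, -0.7, 0.5]
gripper_width: 0.999
grip_force: 0.0
```

```bash
python3 seat.py; python3 -c "
from h import *
plan([.500,-.227,.15],81.15,nmin=15)"
```

```text
barrel rear 554 [-0.11241637 -0.11110989 -0.10997644] z [0.05441317 0.05933193 0.06198271]
-0.1 [-0.01642358  0.01654056]
-0.08 [-0.02870128  0.01553916]
foot 204 [-0.09144526 -0.0482019 ] [-0.1223438  -0.10061123] 0.059120567352424824
n 15 dworld cm [ 5.03 -6.84 -0.62] tool [6.04 5.96 0.65] turn [  0.25  -0.11 -90.22]
[[0.4, 0.4, 0.04], [0.02, -0.01, -6.01]],[[0.36, 0.44, 0.04], [0.02, -0.01, -6.01]],[[0.31, 0.47, 0.04], [0.02, -0.01, -6.01]],[[0.26, 0.5, 0.04], [0.02, -0.01, -6.01]],[[0.21, 0.53, 0.04], [0.02, -0.01, -6.01]],[[0.15, 0.55, 0.04], [0.02, -0.01, -6.01]],[[0.09, 0.56, 0.04], [0.02, -0.01, -6.01]],[[0.03, 0.56, 0.04], [0.02, -0.01, -6.01]],[[-0.03, 0.57, 0.04], [0.02, -0.01, -6.01]],[[-0.09, 0.56, 0.04], [0.02, -0.01, -6.01]],[[-0.14, 0.55, 0.04], [0.02, -0.01, -6.01]],[[-0.2, 0.53, 0.04], [0.02, -0.01, -6.01]],[[-0.25, 0.51, 0.04], [0.02, -0.01, -6.01]],[[-0.31, 0.48, 0.04], [0.02, -0.01, -6.01]],[[-0.35, 0.44, 0.04], [0.02, -0.01, -6.01]],
```

>>> drive_tool([
  [[1.5,1.5,0],[0,0,-6],0],
  [[1.3,1.7,0],[0,0,-6],0],
  [[1.1,1.8,0],[0,0,-6],0],
  [[0.5,1.3,0],[0,0,-6],0],
  [[0,0,0],[0,0,-6],0],
  [[0,0,0],[0,0,-6],0],
  [[0,0,0],[0,0,-6],0],
  [[0,0,0],[0,0,-6],0],
  [[0,0,0],[0,0,-6],0],
  [[0,0,0],[0,0,-6],0],
  [[0,0,0],[0,0,-6],0],
  [[0,0,0],[0,0,-6],0],
])

```text
t: 20.45
position: [0.4906, -0.2219, 0.1521]
ee_rot: [-0.002, 0.852, 0.524, -0.001]
ft_force: [-0.0, -0.2, -1.2]
gripper_width: 1.0
grip_force: 0.0
```

>>> drive_tool([
  [[0,0,0],[0,0,-6],0],
  [[0,0,0],[0,0,-6],0],
  [[0,0,0],[0,0,-6],0],
  [[0,0,0],[0,0,0],0],
  [[0,0,0],[0,0,0],0],
  [[0,0,0],[0,0,0],0],
  [[0,0,0],[0,0,0],0],
])

```text
t: 21.03
position: [0.4915, -0.2223, 0.1537]
ee_rot: [-0.0, 0.761, 0.648, -0.0]
ft_force: [-0.7, 0.0, -0.0]
gripper_width: 0.999
grip_force: 0.0
```

```bash
python3 -c "
from h import *
plan([.5006,-.223,.025],81.15)"
```

```text
n 4 dworld cm [  0.91  -0.07 -12.87] tool [ 0.07  0.92 12.87] turn [-0.05 -0.02 -0.3 ]
[[0.02, 0.23, 3.22], [-0.01, -0.0, -0.08]],[[0.02, 0.23, 3.22], [-0.01, -0.0, -0.08]],[[0.02, 0.23, 3.22], [-0.01, -0.0, -0.08]],[[0.02, 0.23, 3.22], [-0.01, -0.0, -0.08]],
```

>>> drive_tool([
  [[0,0.5,1.5],[0,0,-0.3],0],
  [[0,0.4,3],[0,0,0],0],
  [[0,0,3],[0,0,0],0],
  [[0,0,2.4],[0,0,0],0],
  [[0,0,1.5],[0,0,0],0],
  [[0,0,0.9],[0,0,0],0],
  [[0,0,0.4],[0,0,0],0],
  [[0,0,0],[0,0,0],0],
  [[0,0,0],[0,0,0],0],
])

```text
t: 21.78
position: [0.5014, -0.2241, 0.0282]
ee_rot: [0.001, 0.759, 0.651, 0.0]
ft_force: [0.4, -0.0, -0.2]
gripper_width: 1.0
grip_force: 0.0
```

>>> drive_tool([
  [[0,0,0],[0,0,0],1],
  [[0,0,0],[0,0,0],1],
  [[0,0,0],[0,0,0],1],
  [[0,0,0],[0,0,0],1],
  [[0,0,0],[0,0,0],1],
  [[0,0,0],[0,0,0],1],
  [[0,0,0],[0,0,0],1],
  [[0,0,0],[0,0,0],1],
], force=60)

```text
t: 22.45
position: [0.5012, -0.2242, 0.0281]
ee_rot: [0.001, 0.759, 0.651, 0.0]
ft_force: [-1.0, -0.8, 5.8]
gripper_width: 0.413
grip_force: 61.8
```

>>> drive_tool([
  [[0,0,-0.5],[0,0,0],1],
  [[0,0,-1.5],[0,0,0],1],
  [[0,0,-2.5],[0,0,0],1],
  [[0,0,-2.5],[0,0,0],1],
  [[0,0,-2.5],[0,0,0],1],
  [[0,0,-1.5],[0,0,0],1],
  [[0,0,-1],[0,0,0],1],
  [[0,0,0],[0,0,0],1],
  [[0,0,0],[0,0,0],1],
])

```text
t: 23.2
position: [0.5002, -0.2237, 0.1467]
ee_rot: [-0.0, 0.759, 0.651, -0.0]
ft_force: [0.3, 0.4, -2.5]
gripper_width: 0.415
grip_force: 60.9
```

>>> drive_tool([
  [[1.5,0,0],[0,0,-0.4],1],
  [[2.5,0,0],[0,0,-0.4],1],
  [[3.1,0,0],[0,0,-0.4],1],
  [[3.1,0,0],[0,0,-0.4],1],
  [[3.1,0,0],[0,0,-0.4],1],
  [[3.1,0,0],[0,0,-0.4],1],
  [[3.1,0,0],[0,0,-0.4],1],
  [[3.1,0.1,0],[0,0,-0.4],1],
  [[3.1,0.1,0],[0,0,-0.4],1],
  [[3.1,0.1,0],[0,0,-0.4],1],
  [[3.1,0.1,0],[0,0,-0.4],1],
  [[3.1,0.1,0],[0,0,-0.4],1],
])

```text
t: 24.2
position: [0.5432, 0.1256, 0.1456]
ee_rot: [-0.001, 0.731, 0.683, -0.001]
ft_force: [0.9, -0.9, -3.0]
gripper_width: 0.414
grip_force: 60.9
```

>>> drive_tool([
  [[3.1,0,0],[0,0,-0.4],1],
  [[3.1,0,0],[0,0,-0.4],1],
  [[2.5,0,0],[0,0,-0.2],1],
  [[1.5,0,0],[0,0,0],1],
  [[0.6,0,0],[0,0,0],1],
  [[0,0,0],[0,0,0],1],
  [[0,0,0],[0,0,0],1],
  [[0,0,0],[0,0,0],1],
])

```text
t: 24.87
position: [0.5513, 0.2293, 0.1465]
ee_rot: [0.0, 0.726, 0.688, -0.001]
ft_force: [-0.4, -0.4, -1.7]
gripper_width: 0.413
grip_force: 60.8
```

```bash
python3 -c "
from h import *
plan([.559,.232,.034],86.75)"
```

```text
n 4 dworld cm [  0.77   0.27 -11.25] tool [ 0.33  0.76 11.25] turn [-0.06  0.1   0.18]
[[0.08, 0.19, 2.81], [-0.01, 0.03, 0.05]],[[0.08, 0.19, 2.81], [-0.01, 0.03, 0.05]],[[0.08, 0.19, 2.81], [-0.01, 0.03, 0.05]],[[0.08, 0.19, 2.81], [-0.01, 0.03, 0.05]],
```

>>> drive_tool([
  [[0.3,0.7,1.5],[0,0,0],1],
  [[0,0,2.5],[0,0,0],1],
  [[0,0,2.5],[0,0,0],1],
  [[0,0,2],[0,0,0],1],
  [[0,0,1.2],[0,0,0],1],
  [[0,0,0.7],[0,0,0],1],
  [[0,0,0.5],[0,0,0],1],
  [[0,0,0.3],[0,0,0],1],
  [[0,0,0],[0,0,0],1],
  [[0,0,0],[0,0,0],1],
])

```text
t: 25.7
position: [0.5591, 0.2342, 0.0362]
ee_rot: [0.0, 0.725, 0.689, 0.001]
ft_force: [-0.2, 0.6, -1.5]
gripper_width: 0.414
grip_force: 60.7
```

>>> drive_tool([
  [[0,0,0.2],[0,0,0],1],
  [[0,0,0.1],[0,0,0],1],
  [[0,0,0.1],[0,0,0],1],
  [[0,0,0.05],[0,0,0],1],
  [[0,0,0],[0,0,0],1],
  [[0,0,0],[0,0,0],1],
])

```text
t: 26.2
position: [0.5589, 0.234, 0.0322]
ee_rot: [0.0, 0.725, 0.689, 0.0]
ft_force: [-1.3, -1.0, 5.1]
gripper_width: 0.412
grip_force: 61.8
```

Contact with the pad; I'll release and retract.

>>> drive_tool([
  [[0,0,0],[0,0,0],0],
  [[0,0,0],[0,0,0],0],
  [[0,0,0],[0,0,0],0],
  [[0,0,0],[0,0,0],0],
  [[0,0,0],[0,0,0],0],
  [[0,0,0],[0,0,0],0],
  [[0,0,-2],[0,0,0],0],
  [[0,0,-3],[0,0,0],0],
  [[0,0,-3.5],[0,0,0],0],
  [[0,0,-3.5],[0,0,0],0],
  [[0,0,-3],[0,0,0],0],
  [[0,0,0],[0,0,0],0],
])

```text
t: 27.2
position: [0.5616, 0.2362, 0.1878]
ee_rot: [0.002, 0.725, 0.689, 0.005]
ft_force: [1.5, 0.9, 0.0]
gripper_width: 1.004
grip_force: 0.0
```

>>> drive_tool([
  [[0,0,-2],[0,0,0],0],
  [[0,0,0],[0,0,0],0],
  [[0,0,0],[0,0,0],0],
  [[0,0,0],[0,0,0],0],
])

```text
t: 27.53
position: [0.5581, 0.2336, 0.1997]
ee_rot: [-0.0, 0.725, 0.689, -0.001]
ft_force: [-0.5, 0.0, 0.1]
gripper_width: 1.003
grip_force: 0.0
```

```bash
python3 - <<'E'
from h import *
P,im=wrist('end'); Z=P[...,2];X=P[...,0];Y=P[...,1]
m=(Z>.045)&(Z<.068)&(X>.40)&(X<.62)&(Y>.1)&(Y<.38); r=cv2.minAreaRect(np.float32(P[m][:,:2])*1000);print(r,np.percentile(Z[m],[50,98]))
for a in (.45,.56): k=m&(abs(X-a)<.006); print(np.median(Z[k]))
im=manip.get_image('scene');cv2.imwrite('pics/end_s.png',im['pixels'])
print(manip.read_state()['ft_force'])
E
```

```text
((507.0853576660156, 244.01158142089844), (199.9208984375, 140.2625732421875), 86.16878509521484) [0.06226356 0.0648256 ]
0.06348397635291467
0.06348194047891786
[ 0.34841889  0.29599404 -0.07430337]
```

View pics/end_s.png

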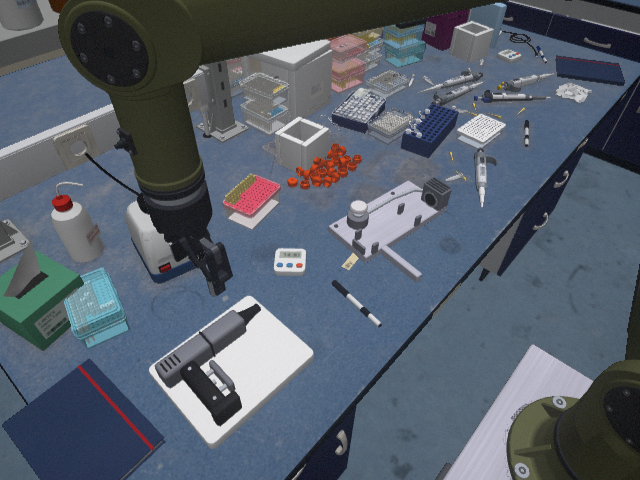

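The gun lies flat on the pad at (210,360), the timer (290,262) and marker (357,303) haven't moved, and the plunger at (357,212) is back up. Handing in.

```bash
python3 -c "
from plant import manip
print(manip.job_done())"
```

```text
the job is handed in; nothing more can be done
None
```

I finished every step and handed the job in at about 28 s, with no verdict returned: gun seated in the stand, plunger pressed to its stop, trigger held fully pulled for two seconds, and gun laid back flat on the pad, with the timer and marker where they were.

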